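# Turn the spice carousel to bring the shaker to the front

## Task

Push the scalloped rim of the spice carousel round with your fingertips until the slim steel shaker stands at the front, in line with the tongue that sticks out of the carousel's foot, and leave it there at rest. Pick nothing up, do not touch, tip or lift the shaker or the jars that ride on the carousel, and leave the other things around it where they are.

Things in the scene. Friction and masses are not known exactly. Their poses are not given: they have to be found in the camera images.
- turntable: Turning top of the spice carousel, a wooden wheel with a scalloped rim: disc of radius 105 mm plus six round lobes of radius 45 mm, centred 115 mm from the axis at 0, 60, 120.. degrees from its x axis (tips at 160 mm). Origin on the vertical axis at its underside, 20 mm above the hob. Turns about z either way without stops; 1 to 2 N at the rim turns it; it stops when no longer pushed.
- notch (a point): Middle of one of the six alike open notches between lobes, the one at 30 degrees from the turntable's x axis, 150 mm from the axis, 31 mm above the hob; turns with it. A vertical finger of up to 20 mm radius fits here untouched. The lobes beside it reach from 21 to 42 mm above the hob; the disc with its cork inlay is 45 mm high. Four items stand loose on it, 50 mm from the axis, 90 degrees apart, in any order.
- carousel_foot: Fixed steel foot under the turntable. Origin on the turning axis at hob height (z = 0). Its own -x direction is the carousel's front: there a flat tongue, 36 mm wide and at most 9 mm high, runs out, roughly towards the robot, to a round end 208 mm from the axis, beyond the lobes. A finger clears it if kept 12 mm above the hob.
- front_mark (a point): Point on top of the tongue near its end, 190 mm in front of the turning axis, 7 mm above the hob.
- shaker_mid (a point): Centre, half-way up, of the slim plain steel shaker, 29 mm across and 74 mm high, standing loose on the turntable (centre 82 mm above the hob). The only slim item on the turntable.
- jar_a_mid (a point): Centre, half-way up, of one of the three alike spice jars with a red cap, 45 mm across and 106 mm high, standing loose on the turntable (top 151 mm above the hob).
- jar_b_mid (a point): Centre, half-way up, of one of the three alike spice jars with a red cap, 45 mm across and 106 mm high, standing loose on the turntable (top 151 mm above the hob).
- jar_c_mid (a point): Centre, half-way up, of one of the three alike spice jars with a red cap, 45 mm across and 106 mm high, standing loose on the turntable (top 151 mm above the hob).
- mug: Bystander, loose on the surface near the carousel: white cup with a handle, 62x88x50 mm. Origin at the centre of its underside.
- tea_jar: Bystander, loose on the surface near the carousel: low round glass jar with a knob lid, 95 mm across, 96 mm high. Origin at the centre of its underside.
- kitchen_roll: Bystander, loose on the surface near the carousel: paper towel roll standing on end, 106 mm across, 226 mm high. Origin at the centre of its underside.
- egg_timer: Bystander, loose on the surface near the carousel: cream wind-up kitchen timer, 60 mm across, 50 mm high. Origin at the centre of its underside.
- notebook: Bystander, loose on the surface near the carousel: small spiral notebook lying flat, 112x83x16 mm. Origin at the centre of its underside.
- teaspoon: Bystander, loose on the surface near the carousel: steel teaspoon lying flat, 130x26x11 mm. Origin at the centre of its underside.
- lemon: Bystander, loose on the surface near the carousel: lemon, 83x58x58 mm. Origin at the centre of its underside.
- shaker: The same shaker as point shaker_mid; origin at the centre of its underside.
- jar_a: The same spice jar as point jar_a_mid; origin at the centre of its underside.
- jar_b: The same spice jar as point jar_b_mid; origin at the centre of its underside.
- jar_c: The same spice jar as point jar_c_mid; origin at the centre of its underside.

How it is judged:
By the outcome, as a careful person would: the job done as asked, in the order asked, and still so for the second after the job is handed in, with the robot touching nothing.
It also fails if it takes over 45 s, if anything falls off the work surface, if the arm or the gripper's body presses on something with over 40 N, if the wrist force passes 120 N, or if a joint passes its speed limit or range.

## Robot

A 6-joint arm with a two-finger parallel gripper is mounted at the origin on a cart in front of the work surface, level with it; the furniture and walls round the work are solid. World frame = base frame: x ahead of the robot, y to its left, z up, the work surface at z = 0. Lengths are in m, angles in degrees, forces in N, time in s.
With the tool pointing down it reaches from about 0.425 to 0.95 m from the base axis. Payload 14.7 kg.
Tool frame: the origin (TCP) lies on the centre line of the jaws, within the pads' length; the fingertips stand 22 mm ahead of it and the grasp point (between the pads) lies 3 mm ahead of it; z points along the fingers, y is the line along which they close (so a half turn about z gives the same grasp; the last joint's range is limited). The gripper opens to 85 mm and grips with 20 to 120 N. Pads are 22 mm wide; open, the fingers measure 114 mm over their backs; the gripper's body (76 mm by 85 mm) begins 54 mm behind the grasp point. The pads swing forward as they close: fully open they stand 13 mm farther back than shut.
Start: joints at [-47.533, 27.513, 91.461, -0, 61.026, -2.67], TCP at [0.461, -0.458, 0.253] pointing down, gripper open.
Joint ranges: [-157.49, 157.49], [-46.99, 117.5], [13.45, 153.17], [-89.5, 269.5], [5.16, 153.95], [-167.48, 167.48]. Speed limits (degrees/s): [108.29, 108.29, 136.94, 172.46, 172.46, 172.46].

## Interface

Orientations are given as [roll, pitch, yaw] about the fixed x, y, z axes, in that order (R = Rz(yaw) Ry(pitch) Rx(roll)).
In Python, from station import arm gives the robot as it stands.
- The arm moves only by the shell command python3 -m handwheel 'ROWS' [FORCE]. ROWS is JSON, one flat list of numbers, 7 for each row, row after row: the turn, a rotation vector about the tool's x, y, z in degrees, then the shift along the tool's x, y, z in m, then the gripper's target within -1 to 1 (fully open at 1, half-way at 0, shut at -1). In form: [rx, ry, rz, tx, ty, tz, grip, rx, ry, rz, tx, ty, tz, grip, ...]. A call has 1 to 20 rows; each row is the pose to reach, as a shift and turn from the pose commanded when the call began, along the tool's axes at that moment; what a row does not reach only later rows make up. A row lasts 1/10 s, in which the tool goes at most 50 mm and 8.59 degrees, less where a joint would pass 70% of its speed; a pose out of reach is approached as far as the arm can. A call with a gripper value outside its range is refused whole. The fingers move at their own pace and stop on an object; FORCE is the grip in N (left out, the last holds). Time passes only in rows, so rows that repeat a pose let the fingers close. It gives the time, the measured TCP pose, the force, the opening and the grip force at its end, in the units of the state.
- arm.read_state(): the state, without advancing time (a new reading comes with each control period).
- arm.camera(name): name is "scene" or "top"; returns the picture (384x512x3 uint8, red, green, blue); there is no depth.
- arm.camera_params(name): a dict with "K" (3x3 intrinsics, pixels), "R" (3x3) and "t" (3): a world point X has camera coordinates R X + t. Camera axes: x right, y down, z forward; pixel columns grow to the right and rows downward; lengths in m; the calibration is good to about 2 mm. A picture is of the moment at which its call begins. camera_params takes no time and is no camera call.
- arm.sign_off(): hands the job in; it is judged then, once.
The state is a dict: "t": time; "joint_positions": joint angles; "qd": joint speeds; "joint_efforts": joint torques, N m; "tcp_pos": TCP position; "orientation": TCP orientation; "contact_force": force on the tool from outside, world axes, zero at the start; "ft_torque": the same for the moment, N m; "width": finger opening in m; "grasp_force": force on a finger pad.
Only numpy, scipy, OpenCV 4.12 (cv2) and the standard library are available. Lean on these libraries where they do the work, as an engineer would, in place of code of your own. Each camera call takes 0.05 s, during which the arm holds its last target. There are 200 camera calls.

## Working session

There is one attempt and no reset: what is moved stays moved. The work goes in short steps, Python scripts to look and compute and a shell command to move; the robot and the scene stay as the last step left them, time stands still between calls to the robot, and variables do not carry over. Pictures are saved under pics/ and viewed, at most 10 in all, crops included, and the job is handed in when it is done.

```bash
mkdir -p pics; python3 - <<'E'
from station import arm
import cv2,numpy as np
for n in("scene","top"):
    cv2.imwrite(f"pics/{n}0.png",arm.camera(n)[:,:,::-1]); p=arm.camera_params(n)
    print(n,np.round(p["K"],1).tolist(),np.round(p["R"],3).tolist(),np.round(p["t"],3).tolist())
s=arm.read_state();print(s["t"],s["tcp_pos"],s["orientation"],s["width"])
E
```

```text
scene [[404.1, 0.0, 253.3], [0.0, 404.1, 194.9], [0.0, 0.0, 1.0]] [[-0.604, -0.797, 0.02], [-0.556, 0.403, -0.726], [0.571, -0.449, -0.687]] [0.276, 0.355, 1.051]
top [[490.1, 0.0, 255.9], [0.0, 490.1, 190.4], [0.0, 0.0, 1.0]] [[0.014, -1.0, -0.01], [-0.995, -0.013, -0.099], [0.099, 0.012, -0.995]] [-0.041, 0.517, 1.435]
0.1 [ 0.46049969 -0.45824548  0.25272251] [-1.79937145e+02 -3.97568953e-03  4.51363726e+01] 0.08513013554713955
```

View pics/scene0.png

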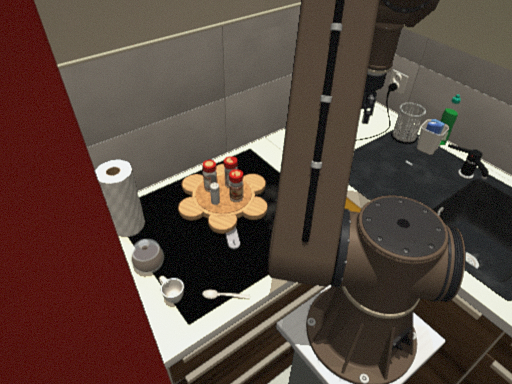

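View pics/top0.png

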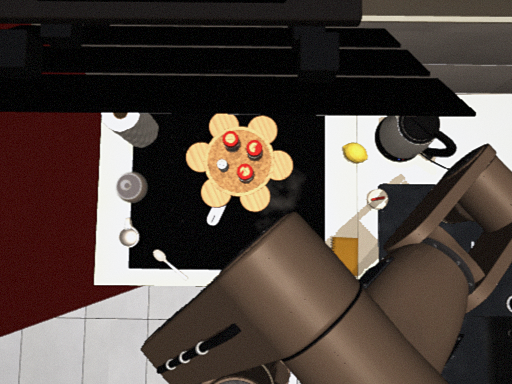

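The scene view shows the carousel on the hob, with the steel shaker at (214,193) and the tongue at (233,240). In the top view the carousel is at about (239,162), the shaker at (222,165), the tongue at (215,215) and the red caps at (231,140), (255,149) and (245,173). Next I measure these.

```bash
cat > h.py <<'E'
from station import arm
import cv2,numpy as np
def ray(n,uv,z):
    p=arm.camera_params(n);K,R,t=map(np.array,(p["K"],p["R"],p["t"]))
    d=R.T@np.linalg.inv(K)@[uv[0],uv[1],1.];c=-R.T@t
    return c+d*(z-c[2])/d[2]
def proj(n,X):
    p=arm.camera_params(n);x=np.array(p["K"])@(np.array(p["R"])@X+p["t"]);return x[:2]/x[2]
def blobs(m,amin=20):
    k,l,s,c=cv2.connectedComponentsWithStats(m.astype(np.uint8)*1)
    return [(s[i,4],c[i],(l==i)) for i in range(1,k) if s[i,4]>=amin]
E
python3 - <<'E'
from h import *
im=arm.camera("top");hsv=cv2.cvtColor(im,cv2.COLOR_RGB2HSV);H,S,V=[hsv[...,i].astype(int) for i in range(3)]
roi=np.zeros(H.shape,bool);roi[105:232,180:300]=1
fg=roi&(V>70)
w=roi&(H>5)&(H<28)&(S>60)&(V>110)
a,c,m=max(blobs(w),key=lambda b:b[0])
cn=max(cv2.findContours(m.astype(np.uint8),0,1)[0],key=cv2.contourArea)[:,0]
P=np.array([ray("top",q,.042)[:2] for q in cn])
from scipy.optimize import least_squares
def f(p):
    th=np.radians(p[2]+60*np.arange(6));C=p[:2]+.115*np.c_[np.cos(th),np.sin(th)]
    d=np.min(np.linalg.norm(P[:,None]-C,axis=2)-.045,axis=1)
    return np.minimum(d,np.linalg.norm(P-p[:2],axis=1)-.105)
r=min((least_squares(f,[*P.mean(0),a],loss="soft_l1",f_scale=.003) for a in(0,15,30,45)),key=lambda r:r.cost)
print("wheel",r.x,np.sqrt(np.mean(r.fun**2)))
c0=r.x[:2]
for a,c,m in blobs(roi&((H<6)|(H>172))&(S>150)&(V>80)):
    X=ray("top",c,.151)[:2]-c0;print("red",a,c,np.linalg.norm(X),np.degrees(np.arctan2(X[1],X[0])))
for a,c,m in blobs(roi&(S<50)&(V>90),12):
    for z in(.119,.008):
        X=ray("top",c,z)[:2];d=X-c0;print("grey",a,c,z,X,np.linalg.norm(d),np.degrees(np.arctan2(d[1],d[0])))
cv2.imwrite("pics/c1.png",cv2.resize(im[100:232,90:290,::-1],None,fx=4,fy=4,interpolation=2))
E
```

```text
wheel [6.03281275e-01 1.74623673e-02 2.46111269e+01] 0.0017073777155181989
red 114 [230.1754386  139.12280702] 0.04685935715891454 25.274687270739957
red 141 [254.5035461  148.13475177] 0.05065425457097051 -69.11395919276309
red 128 [244.6015625 171.6328125] 0.051906751631353214 -155.88782675577355
grey 85 [221.69411765 163.98823529] 0.119 [0.58111706 0.06202361] 0.04976903668309542 116.44518152445534
grey 85 [221.69411765 163.98823529] 0.008 [0.59811239 0.07123979] 0.05402526263803515 95.49019469148305
grey 239 [214.89958159 214.94979079] 0.119 [0.43793708 0.07787444] 0.17603500268991357 159.9291329743489
grey 239 [214.89958159 214.94979079] 0.008 [0.44324348 0.08838465] 0.17504875581839618 156.09901598939382
```

View pics/c1.png

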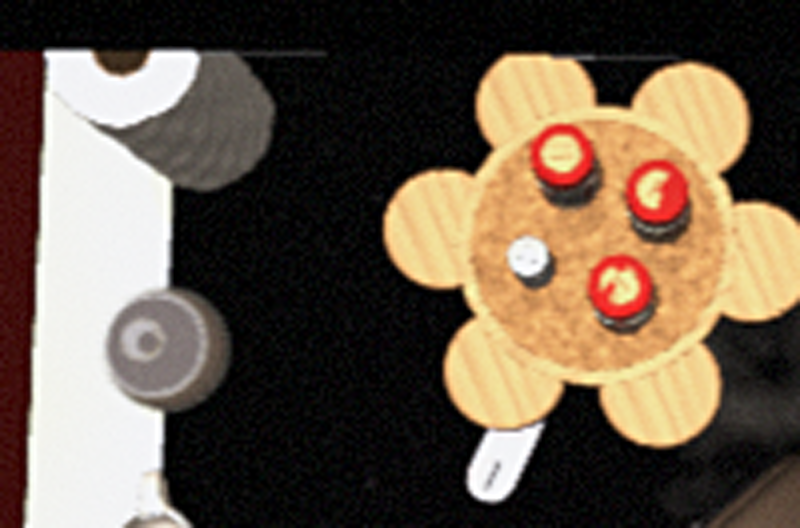

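```bash
cat > m.py <<'E'
from h import *
def look(n="top"):
    im=arm.camera(n);hsv=cv2.cvtColor(im,cv2.COLOR_RGB2HSV);S,V=hsv[...,1].astype(int),hsv[...,2].astype(int)
    return im,(S<50)&(V>90)
E
python3 - <<'E'
from m import *
c0=np.array([.6033,.0175])
ang=lambda d:np.degrees(np.arctan2(d[1],d[0]))
im,g=look()
roi=np.zeros(g.shape,bool);roi[195:232,190:245]=1
vu=np.argwhere(g&roi);P=np.array([ray("top",(u,v),.008)[:2] for v,u in vu])-c0
r=np.linalg.norm(P,axis=1)
for lo in(.165,.175,.185):
    print("tongue",ang(P[(r>lo)].mean(0)),r.max())
ax=ang(P[r>.17].mean(0));n=np.array([-np.sin(np.radians(ax)),np.cos(np.radians(ax))]);print("width",np.ptp(P[r>.17]@n))
for a in(114.6,116.4):
  X=np.r_[c0+.05*np.array([np.cos(np.radians(a)),np.sin(np.radians(a))]),.119];print(a,proj("top",X),proj("scene",X))
# scene view check
im,g=look("scene")
roi=np.zeros(g.shape,bool);roi[180:207,206:222]=1
print("scene shaker blobs",[(b[0],b[1],np.argwhere(b[2]).min(0),np.argwhere(b[2]).max(0)) for b in blobs(g&roi)])
print("top hub cap proj", [proj("scene",np.r_[c0,z]) for z in(.045,)])
s=arm.read_state();p=np.array(s["tcp_pos"])
for a in(234.6,240,250,260,270,275,280):
    w=c0+.15*np.array([np.cos(np.radians(a)),np.sin(np.radians(a))]);d=w-p[:2]
    y=np.radians(45.136);print(a,w,"tool x,y",d@[np.cos(y),np.sin(y)],d@[np.sin(y),-np.cos(y)])
for nm,uv,z in(("lemon",(355,152),.03),("timer",(377,199),.03),("book",(344,250),.01)):print(nm,ray("top",uv,z)[:2])
E
```

```text
tongue 155.60503881105805 0.20704749537307848
tongue 155.59599280395608 0.20704749537307848
tongue 155.64687625444316 0.20704749537307848
width 0.03665453468558286
114.6 [221.37035085 163.5011328 ] [214.08218406 185.33952626]
116.4 [221.60044922 164.0042873 ] [214.50921398 185.49943675]
scene shaker blobs [(np.int32(162), array([213.28395062, 190.83333333]), array([180, 206]), array([203, 218]))]
top hub cap proj [array([223.1019095 , 193.02666676])]
234.6 [ 0.51640782 -0.10476917] tool x,y 0.28997387659879026 -0.2098791920305588
240 [ 0.5283     -0.11240381] tool x,y 0.2929516255178121 -0.19606454023485068
250 [ 0.55199698 -0.12345389] tool x,y 0.3018359860208302 -0.1714735001408844
260 [ 0.57725277 -0.13022116] tool x,y 0.31485556242400947 -0.1487988062127977
270 [ 0.6033 -0.1325] tool x,y 0.3316147614865628 -0.1287294175516464
275 [ 0.61637336 -0.1319292 ] tool x,y 0.34124162546464837 -0.11986589252946202
280 [ 0.62934723 -0.13022116] tool x,y 0.3516043634255385 -0.11187513237629913
lemon [ 0.63598364 -0.32837942]
timer [ 0.49596159 -0.39251408]
book [ 0.34434883 -0.29792278]
```

```bash
python3 -m handwheel '[0,0,0,0.05,-0.035,0,-1, 0,0,0,0.09,-0.065,0,-1, 0,0,0,0.13,-0.095,0,-1, 0,0,0,0.17,-0.125,0,-1, 0,0,0,0.21,-0.15,0,-1, 0,0,0,0.25,-0.18,0,-1, 0,0,0,0.29,-0.21,0,-1, 0,0,0,0.29,-0.21,0,-1, 0,0,0,0.29,-0.21,0,-1, 0,0,0,0.29,-0.21,0.04,-1, 0,0,0,0.29,-0.21,0.08,-1, 0,0,0,0.29,-0.21,0.12,-1, 0,0,0,0.29,-0.21,0.12,-1, 0,0,0,0.29,-0.21,0.12,-1]'
python3 - <<'E'
from m import *
t=arm.camera("top")[100:270,120:370];s=arm.camera("scene")[120:290,120:370]
cv2.imwrite("pics/a1.png",cv2.resize(np.vstack([t,s])[:,:,::-1],None,fx=1.75,fy=1.75))
E
```

```text
t: 1.65
tcp_pos: [0.5163, -0.1059, 0.1336]
orientation: [-179.9, 0.0, 45.1]
contact_force: [-0.1, 0.1, 0.4]
width: -0.0
grasp_force: 0.0
```

View pics/a1.png

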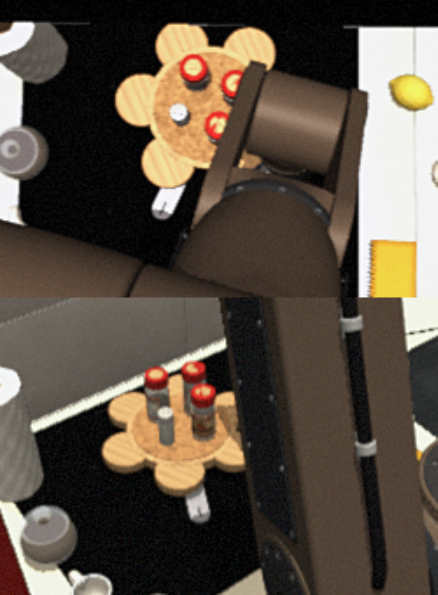

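The gripper is hidden behind the arm above the right front notch, and the shaker (178,113) and tongue (163,203) stay visible. I lower the closed fingers into the notch.

```bash
python3 -m handwheel '[0,0,0,0,0,0.02,-1, 0,0,0,0,0,0.04,-1, 0,0,0,0,0,0.06,-1, 0,0,0,0,0,0.075,-1, 0,0,0,0,0,0.09,-1, 0,0,0,0,0,0.09,-1, 0,0,0,0,0,0.09,-1]'
python3 - <<'E'
from h import *
s=arm.read_state();p=np.array(s["tcp_pos"]);c0=np.array([.6033,.0175]);d=p[:2]-c0
a0=np.degrees(np.arctan2(d[1],d[0]))%360;print(np.linalg.norm(d),a0)
y=np.radians(45.1)
for a in range(235,286,3):
    w=c0+.15*np.array([np.cos(np.radians(a)),np.sin(np.radians(a))])-p[:2];print(a,np.round([w@[np.cos(y),np.sin(y)],w@[np.sin(y),-np.cos(y)]],4))
E
```

```text
t: 2.45
tcp_pos: [0.5174, -0.1052, 0.0448]
orientation: [179.9, -0.1, 45.1]
contact_force: [0.0, 0.5, 0.4]
width: 0.0002
grasp_force: 0.0
0.14976069220657193 235.01517690620554
235 [-0.0002  0.    ]
238 [0.0013 0.0077]
241 [0.0033 0.0153]
244 [0.0056 0.0228]
247 [0.0083 0.0302]
250 [0.0115 0.0374]
253 [0.015  0.0444]
256 [0.0188 0.0512]
259 [0.023  0.0579]
262 [0.0276 0.0643]
265 [0.0324 0.0704]
268 [0.0376 0.0763]
271 [0.0431 0.0819]
274 [0.0489 0.0872]
277 [0.055  0.0923]
280 [0.0613 0.0969]
283 [0.0678 0.1013]
```

```bash
python3 -m handwheel '[0,0,0,0.001,0.005,0,-1, 0,0,0,0.002,0.010,0,-1, 0,0,0,0.0033,0.0153,0,-1, 0,0,0,0.0048,0.0203,0,-1, 0,0,0,0.0065,0.0253,0,-1, 0,0,0,0.0083,0.0302,0,-1, 0,0,0,0.0104,0.035,0,-1, 0,0,0,0.0126,0.0398,0,-1, 0,0,0,0.015,0.0444,0,-1, 0,0,0,0.0175,0.049,0,-1, 0,0,0,0.0202,0.0535,0,-1, 0,0,0,0.023,0.0579,0,-1, 0,0,0,0.026,0.0622,0,-1, 0,0,0,0.0292,0.0664,0,-1, 0,0,0,0.0324,0.0704,0,-1, 0,0,0,0.035,0.0734,0,-1, 0,0,0,0.0376,0.0763,0,-1, 0,0,0,0.0376,0.0763,0,-1, 0,0,0,0.0376,0.0763,0,-1]'
cat >> m.py <<'E'
def shaker():
    c0=np.array([.6033,.0175]);im,g=look()
    roi=np.zeros(g.shape,bool);roi[140:196,200:250]=1
    for a,c,m in blobs(g&roi,25):
        d=ray("top",c,.119)[:2]-c0;print("grey",a,c.round(1),np.linalg.norm(d).round(4),np.degrees(np.arctan2(d[1],d[0])).round(2))
    return im
E
python3 - <<'E'
from m import *
im=shaker();s=arm.camera("scene")[120:290,120:370];t=im[100:270,120:370]
cv2.imwrite("pics/a2.png",cv2.resize(np.vstack([t,s])[:,:,::-1],None,fx=1.75,fy=1.75))
E
```

```text
t: 4.35
tcp_pos: [0.5971, -0.1319, 0.0433]
orientation: [180.0, -0.0, 45.1]
contact_force: [-0.5, -0.1, -0.7]
width: 0.0
grasp_force: 0.0
grey 64 [225.8 168.5] 0.0476 136.71
```

View pics/a2.png

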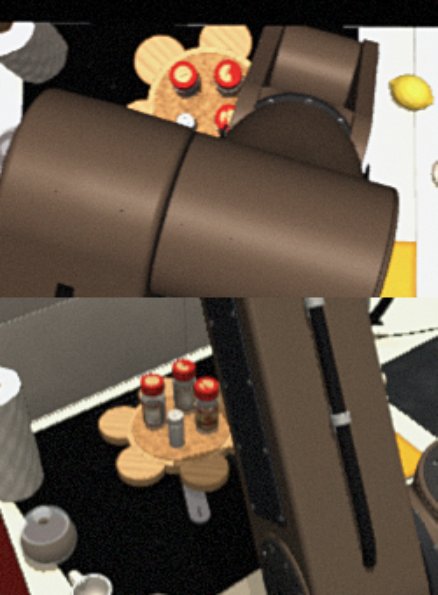

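The wheel is turning and the items are upright. In the scene half the shaker is at (176,427), with the tongue at (197,503). In the top half it is partly hidden at (186,121), so I use the scene view to get the angle.

```bash
cat >> m.py <<'E'
def scene_angle():
    c0=np.array([.6033,.0175]);im,g=look("scene")
    A=np.arange(100,175,.25);X=[np.r_[c0+.05*np.array([np.cos(np.radians(a)),np.sin(np.radians(a))]),.082] for a in A]
    U=np.array([proj("scene",x) for x in X])
    gray=im[175:205,200:240].astype(int);m=(np.ptp(gray,axis=2)<35)&(gray.max(2)>85)
    for a,c,mm in blobs(m,40):
        u,v=c+[200,175];vu=np.argwhere(mm);b=(vu[:,1].min()+vu[:,1].max())/2+200
        print("scene",a,(u,v),b,vu.min(0)+[175,200],vu.max(0)+[175,200],"ang by col",A[np.argmin(abs(U[:,0]-u))])
    return im
E
python3 - <<'E'
from m import *
im=scene_angle();cv2.imwrite("pics/a3.png",cv2.resize(im[160:250,170:270,::-1],None,fx=6,fy=6,interpolation=2))
E
```

```text
scene 51 (np.float64(207.3921568627451), np.float64(177.88235294117646)) 207.0 [175 201] [181 213] ang by col 100.0
scene 71 (np.float64(226.6056338028169), np.float64(178.61971830985917)) 227.5 [175 222] [183 233] ang by col 160.25
scene 84 (np.float64(206.86904761904762), np.float64(187.92857142857142)) 206.5 [182 202] [194 211] ang by col 100.0
scene 167 (np.float64(220.61077844311376), np.float64(193.4131736526946)) 223.0 [183 216] [204 230] ang by col 138.25
```

View pics/a3.png

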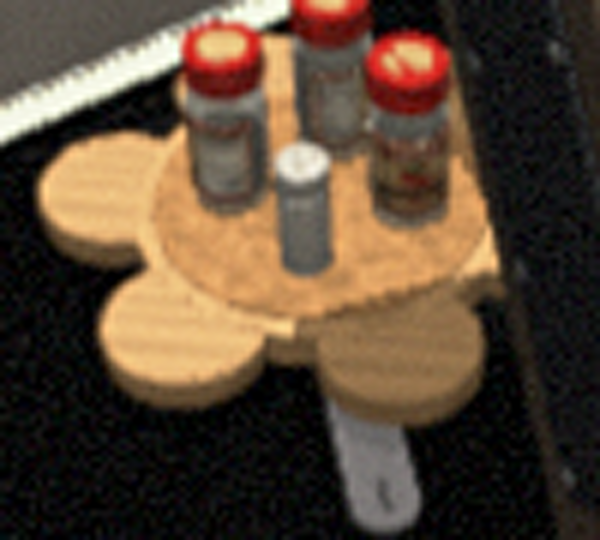

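The enlarged view shows the shaker axis at about (305,212), which is about 138°. The tongue is at 155.6°, so about 17° remain. I push 16° more.

```bash
python3 -m handwheel '[0,0,0,0.0038,0.0043,0,-1, 0,0,0,0.0077,0.0084,0,-1, 0,0,0,0.0116,0.012,0,-1, 0,0,0,0.0156,0.0154,0,-1, 0,0,0,0.0197,0.0185,0,-1, 0,0,0,0.0239,0.0216,0,-1, 0,0,0,0.0265,0.0233,0,-1, 0,0,0,0.0290,0.025,0,-1, 0,0,0,0.0316,0.0267,0,-1, 0,0,0,0.0316,0.0267,0,-1, 0,0,0,0.0316,0.0267,0,-1]'
python3 - <<'E'
from m import *
scene_angle();shaker()
E
```

```text
t: 5.6
tcp_pos: [0.6383, -0.1284, 0.0433]
orientation: [180.0, -0.0, 45.1]
contact_force: [-0.1, -0.4, 0.1]
width: 0.0002
grasp_force: 0.0
scene 215 (np.float64(223.85116279069769), np.float64(189.69767441860466)) 222.0 [175 216] [204 228] ang by col 150.0
scene 53 (np.float64(207.52830188679246), np.float64(180.88679245283018)) 207.0 [178 201] [184 213] ang by col 100.0
scene 75 (np.float64(208.30666666666667), np.float64(190.37333333333333)) 208.0 [186 204] [195 212] ang by col 100.0
```

```bash
python3 -m handwheel '[0,0,0,-0.005,-0.0035,0,-1, 0,0,0,-0.010,-0.007,0,-1, 0,0,0,-0.010,-0.007,0,-1, 0,0,0,-0.010,-0.007,-0.03,-1, 0,0,0,-0.010,-0.007,-0.07,-1, 0,0,0,-0.010,-0.007,-0.11,-1, 0,0,0,-0.010,-0.007,-0.15,-1, 0,0,0,-0.05,0.015,-0.16,-1, 0,0,0,-0.09,0.037,-0.16,-1, 0,0,0,-0.13,0.06,-0.16,-1, 0,0,0,-0.17,0.082,-0.16,-1, 0,0,0,-0.21,0.105,-0.16,-1, 0,0,0,-0.25,0.125,-0.16,-1, 0,0,0,-0.29,0.15,-0.16,-1, 0,0,0,-0.33,0.175,-0.16,-1, 0,0,0,-0.33,0.175,-0.16,-1, 0,0,0,-0.33,0.175,-0.16,-1]'
python3 - <<'E'
from m import *
im=scene_angle();t=shaker()
a=cv2.resize(t[105:235,150:300],None,fx=4,fy=4,interpolation=2)
cv2.imwrite("pics/a4.png",a[:,:,::-1])
E
```

```text
t: 7.4
tcp_pos: [0.5286, -0.4868, 0.2029]
orientation: [-180.0, -0.0, 45.0]
contact_force: [0.1, 0.8, -0.7]
width: 0.0001
grasp_force: 0.0
scene 45 (np.float64(222.62222222222223), np.float64(177.95555555555555)) 222.5 [175 219] [181 226] ang by col 145.5
scene 140 (np.float64(207.92857142857142), np.float64(187.00714285714287)) 207.0 [178 201] [197 213] ang by col 100.0
scene 169 (np.float64(224.20118343195267), np.float64(193.02366863905326)) 222.0 [183 216] [204 228] ang by col 151.25
grey 83 [229.6 172.3] 0.0505 154.2
grey 31 [221.4 193.7] 0.1147 157.6
```

View pics/a4.png

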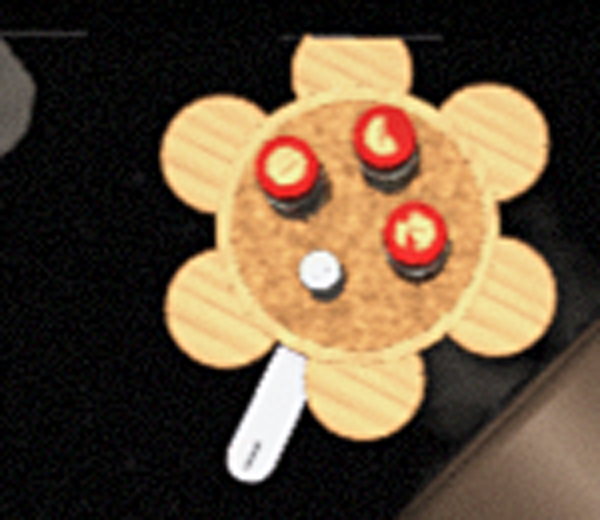

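The top view is clear. The shaker top is at (320,272) and the tongue runs from (290,360) to (250,465), nearly in line. I refit the wheel, the items and the now more visible tongue.

```bash
python3 - <<'E'
from m import *
from scipy.optimize import least_squares
ang=lambda d:np.degrees(np.arctan2(d[1],d[0]))
im=arm.camera("top");hsv=cv2.cvtColor(im,cv2.COLOR_RGB2HSV);H,S,V=[hsv[...,i].astype(int) for i in range(3)]
roi=np.zeros(H.shape,bool);roi[105:232,180:292]=1
w=roi&(H>5)&(H<28)&(S>60)&(V>110)
a,c,m=max(blobs(w),key=lambda b:b[0])
cn=max(cv2.findContours(m.astype(np.uint8),0,1)[0],key=cv2.contourArea)[:,0]
P=np.array([ray("top",q,.042)[:2] for q in cn])
def f(p):
    th=np.radians(p[2]+60*np.arange(6));C=p[:2]+.115*np.c_[np.cos(th),np.sin(th)]
    return np.minimum(np.min(np.linalg.norm(P[:,None]-C,axis=2)-.045,axis=1),np.linalg.norm(P-p[:2],axis=1)-.105)
r=min((least_squares(f,[.603,.0175,a],loss="soft_l1",f_scale=.003) for a in(0,15,30,45)),key=lambda r:r.cost)
print("wheel",r.x);c0=(r.x[:2]+[.6033,.0175])/2
for a,c,m in blobs(roi&((H<6)|(H>172))&(S>150)&(V>80)):
    (c,rad)=cv2.minEnclosingCircle(np.argwhere(m)[:,::-1].astype(np.float32));X=ray("top",c,.148)[:2]-c0;print("red",np.linalg.norm(X),ang(X))
g=roi&(S<50)&(V>90);g[:180]=0;g[:,:200]=0
P=np.array([ray("top",(u,v),.008)[:2] for v,u in np.argwhere(g)]);P=P[np.linalg.norm(P-c0,axis=1)>.125]
rr=np.linalg.norm(P-c0,axis=1)
for lo in(.15,.17,.185):print("tongue dir",ang(P[rr>lo].mean(0)-c0))
q=P[rr>.14];vx=cv2.fitLine(q.astype(np.float32),cv2.DIST_L2,0,1e-4,1e-4).ravel();print("axis",ang(-vx[:2]) ,"offset",np.cross(vx[:2],c0-vx[2:]))
E
```

```text
wheel [0.60315559 0.01728888 3.26081956]
red 0.04958551851832626 -27.387059185808376
red 0.04905553098817116 63.20377701703951
red 0.05061615654707529 -117.0896809159882
tongue dir 155.60241785002864
tongue dir 155.6015686650108
tongue dir 155.68251019480138
axis 155.87575 offset -0.0008362761727134238<stdin>:21: DeprecationWarning: Arrays of 2-dimensional vectors are deprecated. Use arrays of 3-dimensional vectors instead. (deprecated in NumPy 2.0)
```

The tongue is at 155.6° and the shaker is at 153.3 to 154°, so I go back in for about 2° more.

```bash
python3 -m handwheel '[0,0,0,0.04,-0.025,0,-1, 0,0,0,0.08,-0.05,0,-1, 0,0,0,0.12,-0.07,0,-1, 0,0,0,0.16,-0.09,0,-1, 0,0,0,0.20,-0.115,0,-1, 0,0,0,0.24,-0.138,0,-1, 0,0,0,0.28,-0.16,0,-1, 0,0,0,0.32,-0.182,0,-1, 0,0,0,0.32,-0.182,0,-1, 0,0,0,0.32,-0.182,0,-1, 0,0,0,0.32,-0.182,0.04,-1, 0,0,0,0.32,-0.182,0.08,-1, 0,0,0,0.32,-0.182,0.12,-1, 0,0,0,0.32,-0.182,0.14,-1, 0,0,0,0.32,-0.182,0.16,-1, 0,0,0,0.32,-0.182,0.16,-1, 0,0,0,0.32,-0.182,0.16,-1]' && python3 -m handwheel '[0,0,0,0.004,0.003,0,-1, 0,0,0,0.008,0.005,0,-1, 0,0,0,0.011,0.0075,0,-1, 0,0,0,0.0128,0.0085,0,-1, 0,0,0,0.0143,0.0095,0,-1, 0,0,0,0.0143,0.0095,0,-1, 0,0,0,0.0143,0.0095,0,-1]' && python3 -m handwheel '[0,0,0,-0.005,-0.0035,0,-1, 0,0,0,-0.012,-0.009,0,-1, 0,0,0,-0.012,-0.009,0,-1, 0,0,0,-0.012,-0.009,-0.03,-1, 0,0,0,-0.012,-0.009,-0.07,-1, 0,0,0,-0.012,-0.009,-0.11,-1, 0,0,0,-0.012,-0.009,-0.15,-1, 0,0,0,-0.05,0.015,-0.16,-1, 0,0,0,-0.09,0.037,-0.16,-1, 0,0,0,-0.13,0.06,-0.16,-1, 0,0,0,-0.17,0.082,-0.16,-1, 0,0,0,-0.21,0.105,-0.16,-1, 0,0,0,-0.25,0.125,-0.16,-1, 0,0,0,-0.29,0.15,-0.16,-1, 0,0,0,-0.33,0.175,-0.16,-1, 0,0,0,-0.33,0.175,-0.16,-1, 0,0,0,-0.33,0.175,-0.16,-1]'
python3 - <<'E'
from m import *
from scipy.optimize import least_squares
im=shaker();hsv=cv2.cvtColor(im,cv2.COLOR_RGB2HSV);H,S,V=[hsv[...,i].astype(int) for i in range(3)]
roi=np.zeros(H.shape,bool);roi[105:232,180:292]=1
w=roi&(H>5)&(H<28)&(S>60)&(V>110)
m=max(blobs(w),key=lambda b:b[0])[2]
cn=max(cv2.findContours(m.astype(np.uint8),0,1)[0],key=cv2.contourArea)[:,0]
P=np.array([ray("top",q,.042)[:2] for q in cn])
def f(p):
    th=np.radians(p[2]+60*np.arange(6));C=p[:2]+.115*np.c_[np.cos(th),np.sin(th)]
    return np.minimum(np.min(np.linalg.norm(P[:,None]-C,axis=2)-.045,axis=1),np.linalg.norm(P-p[:2],axis=1)-.105)
print("wheel",least_squares(f,[.603,.0175,5],loss="soft_l1",f_scale=.003).x)
cv2.imwrite("pics/a5.png",cv2.resize(np.hstack([im[100:290,100:400],arm.camera("scene")[130:320,90:290]])[:,:,::-1],None,fx=1.6,fy=1.6))
E
```

```text
t: 9.25
tcp_pos: [0.626, -0.1311, 0.0436]
orientation: [-180.0, 0.0, 45.1]
contact_force: [1.3, -0.3, 0.4]
width: -0.0
grasp_force: 0.0
t: 9.95
tcp_pos: [0.643, -0.127, 0.0432]
orientation: [-180.0, 0.0, 45.1]
contact_force: [0.4, 0.2, 0.1]
width: -0.0002
grasp_force: 0.0
t: 11.65
tcp_pos: [0.5334, -0.4854, 0.2028]
orientation: [-180.0, -0.0, 45.0]
contact_force: [-0.5, 0.6, -0.3]
width: 0.0002
grasp_force: 0.0
grey 86 [230.2 172.6] 0.0505 156.32
grey 29 [221.8 194. ] 0.1148 158.28
wheel [0.60311235 0.01724635 5.10279566]
```

View pics/a5.png

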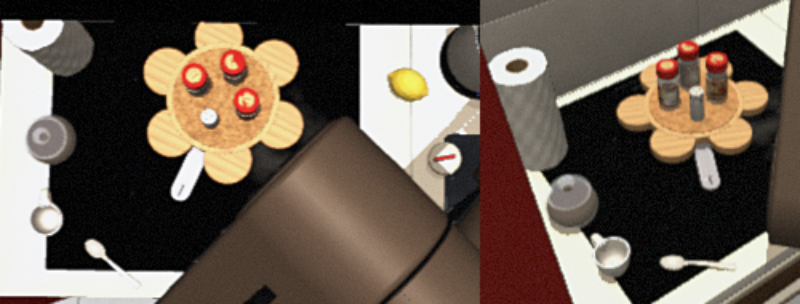

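The shaker at (209,117) lines up with the tongue at (187,178): 155.1 to 156.3° against 155.6°. The other things in view are where they were and the arm is clear.

```bash
python3 -c "
from station import arm
print(arm.sign_off())"
```

```text
the job is handed in; nothing more can be done
None
```

The job is handed in: I turned the carousel about 40° by its rim, and the shaker now stands in line with the front tongue to within about 1°, at rest, with the jars upright, nothing around it seen to move and the arm clear.

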